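# Hang the lift-off cupboard door

### The job

Lift the washed cupboard door out of its wooden stand and hang it back on the small cupboard: with the door standing wide open, lower it gently until both hinge sockets sit fully down on the two upright hinge pins, without forcing it (the pins are not exactly where they should be, so feel for them). Then swing the door gently shut against the rubber bumpers and leave it hanging there; do not push the mug, matchbox or canister about.

Things in the scene. Friction and masses are not known exactly. Their poses are not given: they have to be found in the camera images.
- cupboard: Small white fixed cupboard with a pale wooden top, 110 deep (x) x 160 wide (y) x 200 mm high, walls 12, open at the front. Origin at the centre of its underside; x points from the open front to the back, y to the left as seen from the front, z up. On its right front edge a steel hinge plate carries two upright steel pins on lugs, one straight above the other.
- hinge_nominal (a point): Where the upright hinge axis should be: 70 mm in front of the cupboard's centre (15 in front of its front edge), 74 mm to the right, at the height of the hung door's lower edge (12 mm). The plate was screwed on carelessly: the true axis of both pins is off by up to 3.5 mm in the cupboard's x and up to 3.5 mm in its y; this is not measured. The plate does not give. Axes as the cupboard's.
- pin_tip_nominal (a point): Nominal tip of the lower pin, 34 mm above hinge_nominal (46 above the worktop); the upper pin's tip is 92 mm higher (138). Both pins: diameter 8 mm, 14 mm high above the flat lug on which the socket finally rests, the last 2 mm reduced to 6.4 mm with a flat tip. True place off by up to 3.5 mm in x and y, as told under hinge_nominal. Axes as the cupboard's.
- bumper (a point): Face of the upper of two 9 mm black rubber bumpers on the cupboard's left front edge, 8 mm proud of it, 155 mm above the worktop (the other at 45). The shut door's inner side just rests on them; each gives like a soft spring (1.5 N per mm, 5 mm travel). Nothing latches; the door stays where it is left. Axes as the cupboard's.
- door: Loose wooden door, upright, 0.18 to 0.30 kg. Origin on the axis of its two hinge sockets, level with the panel's lower edge; x along the width to the free edge, z up, y towards the outer side. Panel x 11 to 148, y -6 to 6, z 0 to 176 mm. Steel knob 18 mm out of the outer side at x 128, z 85. Hung shut, x points along the cupboard's +y; opened 90 degrees, along its -x, outer side to its -y.
- door_top (a point): Point on the door's top edge, 45 mm from the socket axis, in the middle of the thickness: a good place to grip from above across the thickness. Axes as the door's.
- socket_low (a point): Centre of the lower mouth of the lower hinge socket, 20 mm above the door's origin. Both sockets are upright steel tubes, 22 mm long, 17 mm outside, 10.5 mm bore, open at both ends, no bevel; the upper one is 92 mm higher. While the sockets rest on the pin tips the door stands 14 mm higher than fully home; home, the door's origin is level with hinge_nominal. Axes as the door's.
- door_stand: Wooden stand with a slot, fixed, 130 long (x) x 70 wide (y) x 37 high; origin under its centre. The door stands upright in the slot, its lower edge 12 mm above the worktop and 25 mm deep in the 14 mm wide slot; it lifts straight out by more than 25 mm.
- mug_green: Green mug, 86x118x96 mm, origin at its underside; leave alone.
- matchbox: Matchbox lying flat, 36x56x16 mm, origin at its underside; leave alone.
- canister_tea: White lidded canister, diameter 70, height 105 mm, standing inside the cupboard, origin at its underside; leave alone.

How it is judged:
On the way:
1. the door hangs fully down on both pins, upright, and still stands open by more than 45 degrees (z of door in the frame of hinge_nominal below 0.003 m and horizontal distance between door and hinge_nominal below 0.007 m and angle between door's own z axis and vertical below 0.06 rad and angle between the x axis of door and the y axis of cupboard, either way round above 0.785 rad), for 0.2 s.
At the end, for the whole second after the job is handed in: The door hangs on both pins, within 3 mm of fully down, socket axis within 7 mm of the nominal axis (only possible on the pins), upright, shut to within 0.10 rad of parallel to the cupboard front, at rest and released (z of door in the frame of hinge_nominal between -0.004 and 0.003 m and horizontal distance between door and hinge_nominal below 0.007 m and angle between door's own z axis and vertical below 0.06 rad and angle between the x axis of door and the y axis of cupboard, either way round below 0.1 rad and y of door_top in the frame of cupboard above -0.05 m and linear speed of door below 0.01 m/s); the robot touches nothing.
It fails at once if the door is pressed or knocked against the cupboard or its hinge pins with more than 35 N (contact force between door and cupboard above 35 N).
It fails at once if the mug is pushed more than 20 mm (distance of mug_green from where it was at the start of the episode above 0.02 m).
It fails at once if the matchbox is pushed more than 20 mm (distance of matchbox from where it was at the start of the episode above 0.02 m).
It fails at once if the canister is pushed more than 20 mm (distance of canister_tea from where it was at the start of the episode above 0.02 m).
It also fails if it takes over 72 s, if anything falls off the work surface, if the arm or the gripper's body presses on something with over 40 N, if the wrist force passes 120 N, or if a joint passes its speed limit or range.

### The arm

A 7-joint arm with a two-finger parallel gripper is mounted at the origin on a cart in front of the work surface, level with it; the furniture and walls round the work are solid. World frame = base frame: x ahead of the robot, y to its left, z up, the work surface at z = 0. Lengths are in m, angles in rad, forces in N, time in s.
With the tool pointing down it reaches from about 0.4 to 0.85 m from the base axis. Payload 10.4 kg.
Tool frame: the origin (TCP) lies on the centre line of the jaws, within the pads' length; the fingertips stand 14 mm ahead of it and the grasp point (between the pads) lies 5 mm behind it (manip.tip_reach is the distance from the TCP to the fingertips, in m); z points along the fingers, y is the line along which they close (so a half turn about z gives the same grasp; the last joint's range is limited). The gripper opens to 85 mm and grips with 20 to 120 N. Pads are 22 mm wide; open, the fingers measure 114 mm over their backs; the gripper's body (76 mm by 85 mm) begins 54 mm behind the grasp point. The pads swing forward as they close: fully open they stand 13 mm farther back than shut.
Start: joints at [1.172, 0.332, -0.065, 1.46, 0.022, 1.35, -0.088], TCP at [0.229, -0.581, 0.245] pointing down, gripper open.
Joint ranges: [-2.6, 2.6], [-0.5, 2.12], [-1.47, 1.34], [0.16, 2.42], [-1.27, 4.41], [0.06, 2.06], [-2.6, 2.6]. Speed limits (rad/s): [2.22, 2.22, 2.79, 2.79, 3.14, 3.14, 3.14].

### API

Orientations are given as a unit quaternion [x, y, z, w].
In Python, from workcell import manip gives the robot as it stands.
- The arm moves only by the shell command python3 -m pendant 'ROWS' [FORCE]. ROWS is JSON, a list of rows, each a list of 7 numbers: the shift along the tool's x, y, z in units of 50 mm (1.0 is 50 mm), then the turn, a rotation vector about the tool's x, y, z in units of 8 degrees (1.0 is 8 degrees), then the opening, from -1 (shut) to 1 (fully open), so that 0 is half open. In form: [[dx, dy, dz, ax, ay, az, jaw], ...]. A call has exactly 10 rows; each row is the pose to reach, as a shift and turn from the pose commanded when the call began, along the tool's axes at that moment; what a row does not reach only later rows make up. A row lasts 1/8 s, in which the tool goes at most 62.5 mm and 10.7 degrees, less where a joint would pass 70% of its speed; a pose out of reach is approached as far as the arm can. A call with a gripper value outside its range is refused whole. The fingers move at their own pace and stop on an object; FORCE is the grip in N (left out, the last holds). Time passes only in rows, so rows that repeat a pose let the fingers close, or fill a call up. It gives the time, the measured TCP pose, the force, the opening and the grip force at its end, in the units of the state.
- manip.get_obs(): the state, without advancing time (a new reading comes with each control period).
- manip.camera(name): name is "scene" or "top"; returns (picture, depth): 400x640x3 uint8, red, green, blue; 400x640 float32, m along the optical axis (not along the pixel's ray), 0 where there is no reading.
- manip.get_calibration(name): a dict with "fx", "fy", "cx", "cy" (pixels), "D" ([k1, k2, p1, p2, k3] as OpenCV has them; the pictures are not rectified), "xyz" and "orientation" of the camera in the world. Camera axes: x right, y up, looking along -z (the intrinsics and any distortion apply to the point x, -y, -z); pixel columns grow to the right and rows downward; lengths in m; the calibration is good to about 2 mm. A picture is of the moment at which its call begins. get_calibration takes no time and is no camera call.
- manip.hand_in(): hands the job in; it is judged then, once.
Trained networks look in the newest picture that a camera, given by its name, has taken for a name from the list of things; names that differ only in an ending like _2 or _b are one class to them, and where a whole thing is asked for, a point or a joint stands for the part that bears it (a point fixed in the world has none). Each returns a list of dicts, best first, with "p" (0 to 1); they miss things now and then, are a little off and sometimes report something else, mostly with a low value. They report only what shows in the picture. A call takes as long as a camera call.
- manip.find_in(thing, camera): "box" ([left, top, right, bottom] in pixels, round what is visible of it).
- manip.trace(thing, camera): "pixels" (400x640 bool, what is visible of it) and "box" ([left, top, right, bottom] in pixels, round what is visible of it).
- manip.tip_of(thing, camera): "pixel" ([column, row] in pixels: a listed point, or the origin of a listed thing).
The state is a dict: "clock": time; "joint_pos": joint angles; "joint_velocities": joint speeds; "tau": joint torques, N m; "position": TCP position; "ee_rot": TCP orientation; "ft_force": force on the tool from outside, world axes, zero at the start; "torque": the same for the moment, N m; "grip_width": opening from 0.0 (shut) to 1.0 (fully open); "grasp_force": force on a finger pad.
Only numpy, scipy, OpenCV 4.12 (cv2) and the standard library are available. Lean on these libraries where they do the work, as an engineer would, in place of code of your own. Each camera call takes 0.05 s, during which the arm holds its last target. There are 200 camera calls.

## Working session

There is one attempt and no reset: what is moved stays moved. The work goes in short steps, Python scripts to look and compute and a shell command to move; the robot and the scene stay as the last step left them, time stands still between calls to the robot, and variables do not carry over. Pictures are saved under pics/ and viewed, at most 10 in all, crops included, and the job is handed in when it is done.

```bash
mkdir -p pics; cat > h.py <<'E'
import numpy as np, cv2
from scipy.spatial.transform import Rotation as R
from workcell import manip
def world(cam,d):
    c=manip.get_calibration(cam);K=np.array([[c['fx'],0,c['cx']],[0,c['fy'],c['cy']],[0,0,1.]])
    v,u=np.mgrid[:400,:640];p=cv2.undistortPoints(np.stack([u,v],-1).reshape(-1,1,2).astype(float),K,np.array(c['D'],float)).reshape(400,640,2)
    P=np.stack([p[...,0]*d,-p[...,1]*d,-d],-1)
    return P@R.from_quat(c['orientation']).as_matrix().T+np.array(c['xyz'])
def state():
    o=manip.get_obs();print(o['clock'],np.round(o['position'],4),np.round(R.from_quat(o['ee_rot']).as_matrix(),3).tolist(),np.round(o['ft_force'],2),np.round(o['torque'],2),o['grip_width'],o['grasp_force'])
E
python3 - <<'E'
from h import *
state()
for cam in('scene','top'):
    im,d=manip.camera(cam);W=world(cam,d);np.savez(''+cam,im=im,d=d,W=W)
    cv2.imwrite(f'pics/{cam}0.png',im[...,::-1]); print(cam,manip.get_calibration(cam))
    for t in('cupboard','door','door_stand','mug_green','matchbox','canister_tea'):
        r=manip.trace(t,cam)
        if r:
            q=W[r[0]['pixels']&(d>0)];print(t,r[0]['p'],r[0]['box'],np.round(np.percentile(q,[2,50,98],0),3).tolist() if len(q) else '')
    for t in('door_top','socket_low','door','pin_tip_nominal','hinge_nominal','bumper','cupboard','door_stand'):
        r=manip.tip_of(t,cam)
        if r:
            u=np.round(r[0]['pixel']).astype(int);print(t,r[0]['p'],u,W[min(399,u[1]),min(639,u[0])].round(3))
E
```

```text
0.0 [ 0.2292 -0.5811  0.2445] [[0.93, 0.367, -0.001], [0.367, -0.93, 0.001], [-0.0, -0.001, -1.0]] [-1.4  -0.4   0.42] [-0.01 -0.04 -0.  ] 1.000183253647282 0.0
scene {'fx': 439.830088173097, 'fy': 439.830088173097, 'cx': 323.14965761414214, 'cy': 202.9264553375617, 'D': array([-0.05448672,  0.        ,  0.        ,  0.        ,  0.        ]), 'xyz': array([-0.2706245 ,  0.53281865,  0.97458642]), 'orientation': array([-0.20758889,  0.35944379,  0.78210833, -0.46477261])}
cupboard 0.7 [229.2, 160.5, 299.2, 245.9] [[0.632, 0.122, 0.006], [0.677, 0.192, 0.127], [0.746, 0.281, 0.204]]
door 0.91 [391.5, 176.5, 432.2, 231.6] [[0.46, -0.264, 0.037], [0.467, -0.19, 0.121], [0.473, -0.12, 0.189]]
door_stand 0.84 [394.6, 214.4, 432.6, 242.1] [[0.436, -0.258, 0.003], [0.444, -0.193, 0.03], [0.469, -0.138, 0.041]]
mug_green 0.92 [248.0, 255.1, 277.6, 306.5] [[0.414, 0.269, 0.002], [0.434, 0.313, 0.088], [0.492, 0.349, 0.098]]
matchbox 0.85 [206.9, 299.6, 225.1, 325.3] [[0.426, 0.425, -0.003], [0.449, 0.445, 0.015], [0.483, 0.464, 0.019]]
canister_tea 0.78 [249.5, 199.9, 272.7, 232.2] [[0.656, 0
[... 1106 characters left out ...]
73 [219.6, 205.0, 243.9, 233.0] [[0.418, 0.268, 0.01], [0.458, 0.298, 0.091], [0.519, 0.344, 0.099]]
matchbox 0.6 [188.9, 204.0, 207.1, 223.8] [[0.432, 0.425, -0.005], [0.46, 0.443, 0.016], [0.485, 0.467, 0.023]]
canister_tea 0.6 [270.9, 163.1, 288.2, 174.4] [[0.659, 0.184, 0.024], [0.663, 0.204, 0.064], [0.677, 0.228, 0.101]]
door_top 0.79 [378 245] [ 0.472 -0.168  0.188]
socket_low 0.72 [356 250] [ 0.463 -0.116  0.049]
door 0.79 [357 253] [ 0.46  -0.125  0.003]
pin_tip_nominal 0.88 [297 186] [0.631 0.129 0.036]
hinge_nominal 0.58 [298 188] [0.623 0.123 0.04 ]
bumper 0.9 [250 161] [0.641 0.283 0.162]
cupboard 0.7 [282 171] [0.668 0.192 0.045]
door_stand 0.75 [376 254] [ 0.467 -0.184  0.042]
```

View images.

```bash
python3 - <<'E'
from h import *
T=np.load('top.npz');S=np.load('scene.npz')
a=cv2.resize(T['im'][110:290,180:440],None,fx=3,fy=3,interpolation=2)[...,::-1];cv2.imwrite('pics/t1.png',a)
b=cv2.resize(S['im'][140:340,190:450],None,fx=3,fy=3,interpolation=2)[...,::-1];cv2.imwrite('pics/s1.png',b)
def hp(n,r,zl,zh):
    D=np.load(n+'.npz');W=D['W'];x0,y0,x1,y1=r
    m=np.zeros((400,640),bool);m[y0:y1,x0:x1]=1
    return W[m&(D['d']>0)&(W[...,2]>zl)&(W[...,2]<zh)]
for n,rc,rd in(('top',(240,120,320,200),(350,232,420,265)),('scene',(220,150,310,250),(385,170,440,235))):
    q=hp(n,rc,.19,.212);r=cv2.minAreaRect(q[:,:2].astype(np.float32)*1000);print(n,'cup',r,np.median(q[:,2]),len(q))
    q=hp(n,rd,.183,.194);
    r=cv2.minAreaRect(q[:,:2].astype(np.float32)*1000);print('door top',r,np.median(q[:,2]),len(q))
    q=hp(n,rd,.1,.175);r=cv2.fitLine(q[:,:2].astype(np.float32),cv2.DIST_HUBER,0,.01,.01);print('face',r.ravel())
    q=hp(n,(350,232,440,275),.032,.042);r=cv2.minAreaRect(q[:,:2].astype(np.float32)*1000);print('stand',r,len(q))
E
```

```text
top cup ((695.9281005859375, 203.0537109375), (113.21196746826172, 160.90237426757812), 0.29560285806655884) 0.19970497148517674 1602
door top ((473.2254943847656, -200.09210205078125), (13.141707420349121, 137.7391815185547), 3.0666821002960205) 0.18729551876051465 170
face [ 0.04595861 -0.9989433   0.4673458  -0.19097142]
stand ((456.15533447265625, -188.8525848388672), (153.65451049804688, 33.8747444152832), 88.44416809082031) 239
scene cup ((693.44580078125, 200.68487548828125), (117.77630615234375, 161.05255126953125), 1.1837607622146606) 0.20131666568487044 1456
door top ((471.34637451171875, -201.52574157714844), (14.569168090820312, 136.1286163330078), 2.7470815181732178) 0.18798636342734776 156
face [ 0.04799008 -0.99884784  0.46696374 -0.20261185]
stand ((437.3991394042969, -150.22647094726562), (10.283309936523438, 5.178040027618408), 80.90540313720703) 5
```

View pics/t1.png

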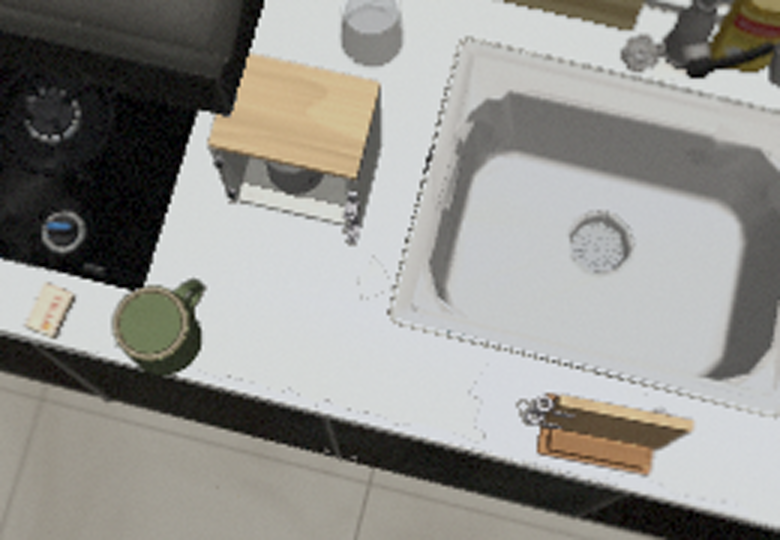

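View pics/s1.png

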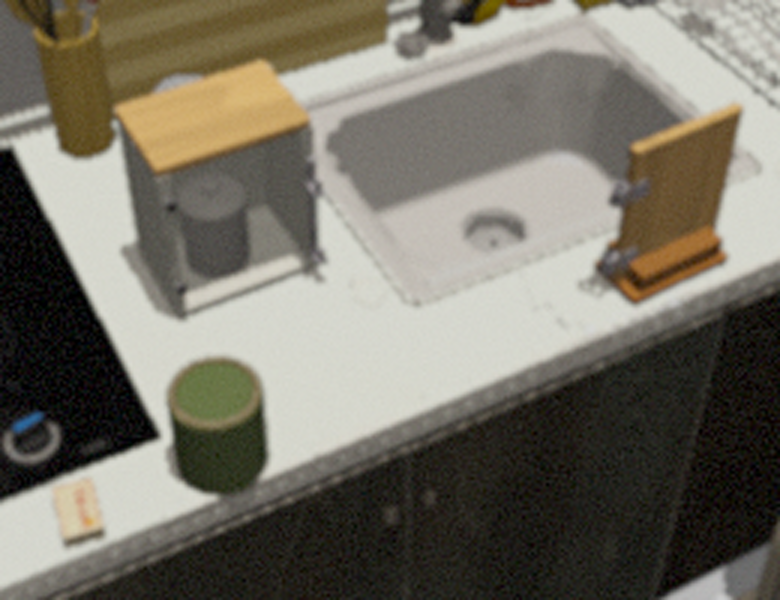

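The top view shows the cupboard with its pin lugs at its front right (crop ~(350,225)), and the door standing in the stand with sockets at (535,408) and its knob on the far side, as expected. The mug at (155,330) is clear of the hinge side.

```bash
python3 -m pendant '[[0.74,-0.57,0,0,0,-0.9,1],[1.49,-1.13,0,0,0,-1.8,1],[2.23,-1.7,0,0,0,-2.7,1],[2.98,-2.26,0,0,0,-3.6,1],[3.72,-2.83,0,0,0,-4.5,1],[4.46,-3.4,0,0,0,-5.4,1],[5.2,-3.96,0,0,0,-6.3,1],[5.95,-4.53,0,0,0,-7.2,1],[6.7,-5.1,0,0,0,-8.1,1],[7.44,-5.66,0,0,0,-8.9,1]]' 100; python3 -c "
from h import *
state();print(manip.get_obs()['joint_pos'])
im,d=manip.camera('scene');cv2.imwrite('pics/s2.png',cv2.resize(im[60:300,300:560],None,fx=3,fy=2.5)[...,::-1])"
```

```text
clock: 2.75
position: [0.4722, -0.1803, 0.2456]
ee_rot: [0.689, 0.725, -0.0, 0.0]
ft_force: [1.0, -0.9, -0.5]
grip_width: 1.0
grasp_force: 0.0
2.75 [ 0.4722 -0.1803  0.2456] [[-0.051, 0.999, 0.001], [0.999, 0.051, -0.001], [-0.001, 0.0, -1.0]] [ 1.04 -0.92 -0.51] [-0.09 -0.03 -0.01] 1.000000749152036 0.0
[ 0.76013604  0.10168709 -0.514341    1.74810276  0.0521755   1.30459696
  0.28576755]
```

```bash
python3 -m pendant '[[0,0,0.3,0,0,0,1],[0,0,0.6,0,0,0,1],[0,0,0.9,0,0,0,1],[0,0,1.2,0,0,0,0.6],[0,0,1.4,0,0,0,0.2],[0,0,1.55,0,0,0,-0.2],[0,0,1.6,0,0,0,-0.5],[0,0,1.6,0,0,0,-1],[0,0,1.6,0,0,0,-1],[0,0,1.6,0,0,0,-1]]' 100; python3 -c "
from h import *
state()
im,d=manip.camera('scene');cv2.imwrite('pics/s3.png',cv2.resize(im[60:300,300:560],None,fx=3,fy=2.5)[...,::-1])"
```

```text
clock: 4.05
position: [0.4716, -0.1816, 0.1654]
ee_rot: [0.69, 0.724, -0.0, 0.0]
ft_force: [1.2, 0.4, -1.9]
grip_width: 0.123
grasp_force: 97.2
4.05 [ 0.4716 -0.1816  0.1654] [[-0.048, 0.999, 0.0], [0.999, 0.048, -0.0], [-0.0, 0.0, -1.0]] [ 1.18  0.36 -1.95] [0.04 0.01 0.  ] 0.12342676304175888 97.2369933128357
```

View pics/s3.png

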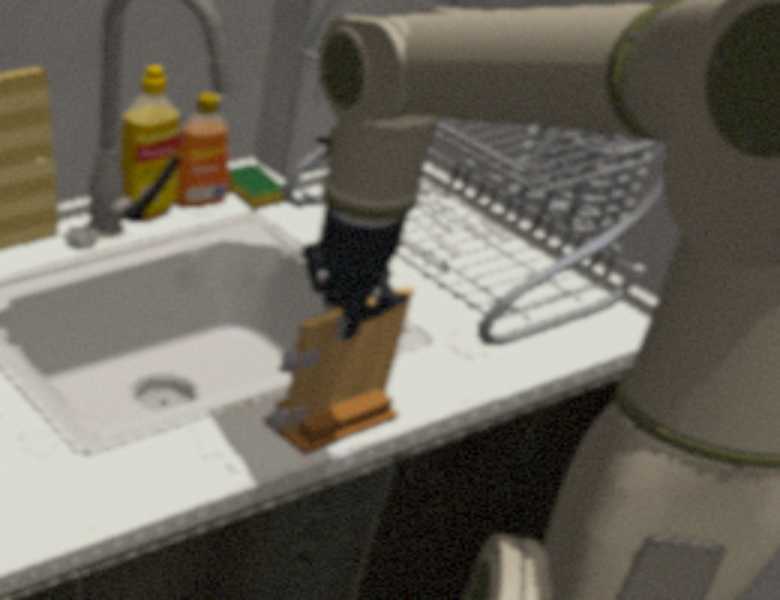

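The jaws hold the door 60 mm from the socket axis. Next I lift it out of the stand.

```bash
python3 -m pendant '[[0,0,-0.1,0,0,0,-1],[0,0,-0.25,0,0,0,-1],[0,0,-0.4,0,0,0,-1],[0,0,-0.55,0,0,0,-1],[0,0,-0.7,0,0,0,-1],[0,0,-0.85,0,0,0,-1],[0,0,-1.0,0,0,0,-1],[0,0,-1.1,0,0,0,-1],[0,0,-1.2,0,0,0,-1],[0,0,-1.2,0,0,0,-1]]' 120 && python3 -m pendant '[[0.4,0.1,0,0,0,0.8,-1],[1,0.25,0,0,0,2,-1],[1.7,0.45,0,0,0,3.2,-1],[2.5,0.65,0,0,0,4.5,-1],[3.3,0.9,0,0,0,5.8,-1],[4.1,1.1,0,0,0,7.1,-1],[4.9,1.35,0,0,0,8.4,-1],[5.6,1.55,0,0,0,9.7,-1],[6,1.65,0,0,0,10.8,-1],[6.1,1.67,0,0,0,11.5,-1]]'; python3 -c "
from h import *
state()
for c,s in(('scene',np.s_[100:300,200:460]),('top',np.s_[100:300,200:460])):
    im,d=manip.camera(c);np.savez(c+'4',im=im,d=d,W=world(c,d));cv2.imwrite(f'pics/{c}4.png',cv2.resize(im[s],None,fx=3,fy=3)[...,::-1])"
```

```text
clock: 5.35
position: [0.4717, -0.1817, 0.2256]
ee_rot: [0.69, 0.724, 0.0, 0.0]
ft_force: [0.0, 0.3, -1.7]
grip_width: 0.13
grasp_force: 116.8
clock: 6.6
position: [0.5402, 0.129, 0.2249]
ee_rot: [1.0, 0.006, -0.0, -0.0]
ft_force: [-0.9, -1.3, -1.2]
grip_width: 0.127
grasp_force: 117.0
6.6 [0.5402 0.129  0.2249] [[1.0, 0.011, -0.001], [0.011, -1.0, 0.001], [-0.001, -0.001, -1.0]] [-0.87 -1.32 -1.18] [-0.02  0.01 -0.01] 0.12657516294628066 116.97909235954285
```

View pics/scene4.png

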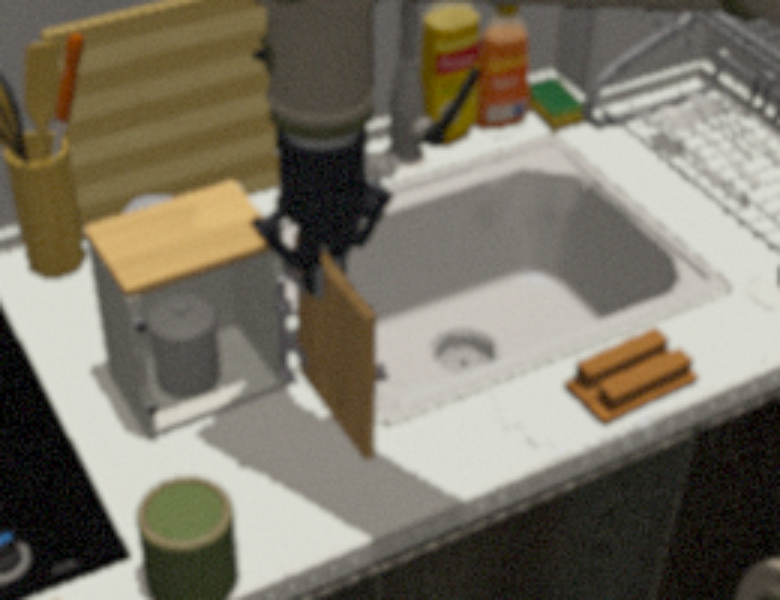

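View pics/top4.png

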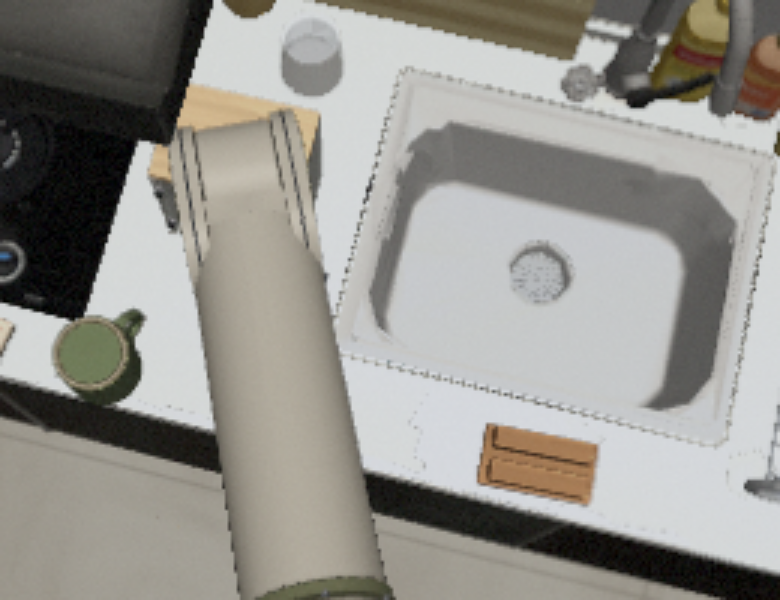

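Scene view: the door is held upright next to the cupboard front (door at (340,350), hinge lugs at (285,320)). The arm blocks the top view. I'll check the held door's pose and tilt with depth.

```bash
python3 - <<'E'
from h import *
r=manip.trace('door','scene')[0];D=np.load('scene4.npz');W=D['W'];m=cv2.erode(r['pixels'].astype(np.uint8),np.ones((3,3)))>0
print(r['p'],r['box'])
q=W[m&(D['d']>0)];q=q[(abs(q[:,1]-.13)<.02)&(q[:,0]<.60)]
f=q[(q[:,2]<.235)]
c=np.linalg.lstsq(np.c_[f[:,0]-.54,f[:,2]-.16,np.ones(len(f))],f[:,1],rcond=None)[0];print('face y = ',c,'n',len(f))
q=W[r['pixels']&(D['d']>0)];q=q[(abs(q[:,1]-.13)<.03)]
for lo in np.arange(.46,.6,.02):
    s=q[(q[:,0]>lo)&(q[:,0]<lo+.02)];print(round(lo,2),len(s),np.percentile(s[:,2],[3,97]).round(4) if len(s) else '')
z=q[(q[:,2]>.1)&(q[:,2]<.2)];print('free edge x by height',[(h,np.percentile(q[(abs(q[:,2]-h)<.015)][:,0],3).round(4)) for h in(.09,.12,.15,.18,.21)])
# front rails of cupboard in the first scene picture, and metal parts by hinge
for n in('scene','top'):
    D=np.load(n+'.npz');W=D['W']
    mm=(D['d']>0)&(W[...,0]>.6)&(W[...,0]<.65)&(W[...,1]>.10)&(W[...,1]<.16)&(W[...,2]>.02)
    for v,u in np.argwhere(mm): 
        p=W[v,u]
        if p[0]<.634: print(n,u,v,p.round(3).tolist(),D['im'][v,u].tolist())
    s=W[(D['d']>0)&(abs(W[...,1]-.2)<.06)&(abs(W[...,0]-.66)<.06)&(abs(W[...,2]-.2)<.006)]
    L=[np.percentile(s[abs(s[:,1]-y)<.01][:,0],4) for y in np.arange(.15,.26,.01)];print('front edge',np.polyfit(np.arange(.15,.26,.01)-.2,L,1))
E
```

```text
0.93 [294.9, 186.3, 327.4, 250.4]
face y =  [0.02874741 0.00195693 0.13195695] n 912
0.46 223 [0.0857 0.2496]
0.48 175 [0.0865 0.2493]
0.5 186 [0.0813 0.2496]
0.52 159 [0.0846 0.2496]
0.54 103 [0.0838 0.1993]
0.56 107 [0.0831 0.2037]
0.58 58 [0.0947 0.2009]
free edge x by height [(0.09, np.float64(0.4521)), (0.12, np.float64(0.4517)), (0.15, np.float64(0.4518)), (0.18, np.float64(0.4516)), (0.21, np.float64(0.4513))]
scene 294 194 [0.631, 0.126, 0.153] [122, 116, 115]
scene 295 194 [0.634, 0.121, 0.148] [157, 156, 150]
scene 294 196 [0.633, 0.125, 0.143] [104, 101, 97]
scene 293 197 [0.632, 0.128, 0.141] [80, 77, 77]
scene 295 199 [0.624, 0.126, 0.139] [154, 149, 146]
scene 296 199 [0.619, 0.125, 0.142] [181, 174, 169]
scene 297 199 [0.62, 0.122, 0.14] [195, 189, 184]
scene 293 200 [0.632, 0.129, 0.13] [113, 107, 107]
scene 295 200 [0.621, 0.127, 0.137] [129, 126, 124]
scene 296 200 [0.615, 0.127, 0.142] [159, 154, 151]
scene 297 200 [0.619, 0.122, 0.137] [180, 174, 168]
scene 293 201 [0.631, 0.13, 0.127] [140, 131, 136]
scene 294 201 [0.633, 0.125, 0.124] [131, 127, 127]
scene 295 2
[... 4591 characters left out ...]
 0.045] [178, 177, 179]
top 297 187 [0.625, 0.127, 0.045] [181, 179, 181]
top 298 187 [0.629, 0.125, 0.031] [167, 164, 167]
top 299 187 [0.63, 0.122, 0.033] [175, 173, 175]
top 296 188 [0.62, 0.129, 0.046] [130, 130, 133]
top 297 188 [0.621, 0.126, 0.045] [162, 160, 162]
top 298 188 [0.623, 0.123, 0.04] [142, 140, 143]
top 299 188 [0.627, 0.121, 0.03] [156, 156, 158]
top 295 189 [0.62, 0.133, 0.031] [193, 193, 195]
top 296 189 [0.619, 0.129, 0.038] [140, 140, 143]
top 297 189 [0.621, 0.127, 0.031] [105, 102, 105]
top 298 189 [0.622, 0.123, 0.034] [171, 171, 174]
top 297 190 [0.62, 0.127, 0.023] [98, 95, 97]
top 298 190 [0.62, 0.123, 0.028] [149, 148, 150]
front edge [-0.00388811  0.64239389]
```

Depth puts the pins near (0.622, 0.1275), about 3.5 mm in front of nominal, which is within the stated tolerance. The door hangs plumb. I'll bring the sockets over the tips.

```bash
python3 -m pendant '[[0,0,0.2,0,0,0,-1],[0,0,0.4,0,0,0,-1],[0,0,0.6,0,0,0,-1],[0,0.05,0.76,0,0,0,-1],[0.1,0.05,0.76,0,0,0,-1],[0.2,0.05,0.76,0,0,0,-1],[0.3,0.05,0.76,0,0,0,-1],[0.42,0.05,0.76,0,0,0,-1],[0.42,0.05,0.76,0,0,0,-1],[0.42,0.05,0.76,0,0,0,-1]]'; python3 -c "
from h import *
state()
im,d=manip.camera('scene');np.savez('scene5',im=im,d=d,W=world('scene',d));cv2.imwrite('pics/scene5.png',cv2.resize(im[170:260,260:360],None,fx=6,fy=6,interpolation=2)[...,::-1])"
```

```text
clock: 8.0
position: [0.5614, 0.1249, 0.1873]
ee_rot: [1.0, 0.006, -0.0, 0.0]
ft_force: [0.2, 0.4, -1.8]
grip_width: 0.123
grasp_force: 116.9
8.0 [0.5614 0.1249 0.1873] [[1.0, 0.013, -0.0], [0.013, -1.0, -0.0], [-0.0, 0.0, -1.0]] [ 0.2   0.43 -1.82] [ 0.01 -0.06 -0.02] 0.12254031321382086 116.94500684738159
```

View pics/scene5.png

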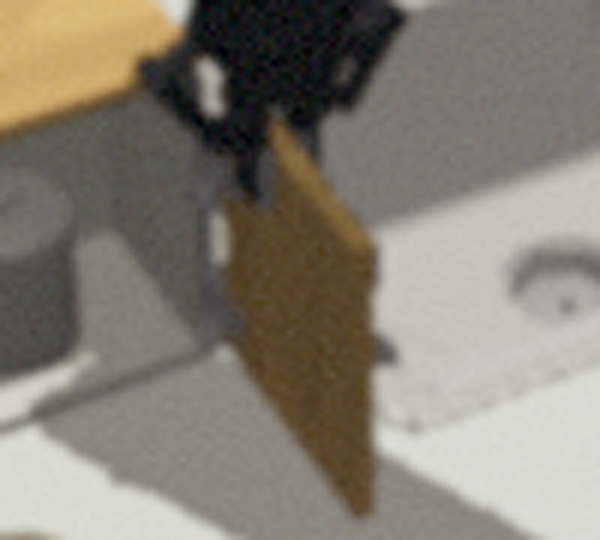

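```bash
python3 - <<'E'
from h import *
r=manip.trace('door','scene')[0];D=np.load('scene5.npz');W=D['W'];m=cv2.erode(r['pixels'].astype(np.uint8),np.ones((3,3)))>0
q=W[m&(D['d']>0)];f=q[(abs(q[:,1]-.13)<.012)&(q[:,0]<.605)&(q[:,2]<.19)&(q[:,0]>.48)]
c=np.linalg.lstsq(np.c_[f[:,0]-.5614,f[:,2]-.12,np.ones(len(f))],f[:,1],rcond=None)[0];print('face',c,len(f))
q=W[r['pixels']&(D['d']>0)];q=q[abs(q[:,1]-.125)<.012]
print([(h,[np.percentile(q[abs(q[:,2]-h)<.012][:,0],k).round(4) for k in (2,5,10)]) for h in(.06,.09,.12,.15,.18)])
state()
E
```

```text
face [0.01415701 0.00222629 0.12770155] 705
[(0.06, [np.float64(0.4721), np.float64(0.4726), np.float64(0.4752)]), (0.09, [np.float64(0.4726), np.float64(0.4728), np.float64(0.4746)]), (0.12, [np.float64(0.4733), np.float64(0.4737), np.float64(0.4748)]), (0.15, [np.float64(0.4727), np.float64(0.4734), np.float64(0.4743)]), (0.18, [np.float64(0.472), np.float64(0.473), np.float64(0.4744)])]
8.1 [0.5614 0.1248 0.1874] [[1.0, 0.013, 0.0], [0.013, -1.0, -0.0], [0.0, 0.0, -1.0]] [-0.2  -0.29 -2.08] [-0.01 -0.06 -0.04] 0.12536933029884856 116.94541811943054
```

```bash
python3 -m pendant '[[0,-0.038,0,0,0,0,-1],[0,-0.038,0,0,0,0,-1],[0,-0.038,0.06,0,0,0,-1],[0,-0.038,0.1,0,0,0,-1],[0,-0.038,0.12,0,0,0,-1],[0,-0.038,0.14,0,0,0,-1],[0,-0.038,0.16,0,0,0,-1],[0,-0.038,0.18,0,0,0,-1],[0,-0.038,0.2,0,0,0,-1],[0,-0.038,0.2,0,0,0,-1]]'; python3 -c "
from h import *
state()"
```

```text
clock: 9.35
position: [0.5614, 0.1266, 0.1772]
ee_rot: [1.0, 0.006, -0.0, 0.0]
ft_force: [0.4, -0.2, -2.4]
grip_width: 0.126
grasp_force: 116.9
9.35 [0.5614 0.1266 0.1772] [[1.0, 0.013, -0.0], [0.013, -1.0, -0.0], [-0.0, 0.0, -1.0]] [ 0.39 -0.23 -2.42] [ 0.03 -0.06 -0.  ] 0.12571864741177047 116.9446849822998
```

No contact 2 mm below tip level, so the sockets may already be entering. I'll go on slowly.

```bash
python3 -m pendant '[[0,0,0.01,0,0,0,-1],[0,0,0.02,0,0,0,-1],[0,0,0.03,0,0,0,-1],[0,0,0.04,0,0,0,-1],[0,0,0.05,0,0,0,-1],[0,0,0.06,0,0,0,-1],[0,0,0.07,0,0,0,-1],[0,0,0.08,0,0,0,-1],[0,0,0.08,0,0,0,-1],[0,0,0.08,0,0,0,-1]]'; python3 -c "
from h import *
state()"
```

```text
clock: 10.6
position: [0.5615, 0.1267, 0.1733]
ee_rot: [1.0, 0.006, 0.0, 0.0]
ft_force: [0.1, -0.1, -1.8]
grip_width: 0.121
grasp_force: 116.9
10.6 [0.5615 0.1267 0.1733] [[1.0, 0.013, 0.0], [0.013, -1.0, -0.0], [0.0, 0.0, -1.0]] [ 0.12 -0.14 -1.8 ] [-0.   -0.09  0.02] 0.12118541171235259 116.94560408592224
```

```bash
python3 -m pendant '[[0,0,0.015,0,0,0,-1],[0,0,0.03,0,0,0,-1],[0,0,0.045,0,0,0,-1],[0,0,0.06,0,0,0,-1],[0,0,0.075,0,0,0,-1],[0,0,0.09,0,0,0,-1],[0,0,0.105,0,0,0,-1],[0,0,0.12,0,0,0,-1],[0,0,0.12,0,0,0,-1],[0,0,0.12,0,0,0,-1]]'; python3 -c "
from h import *
state()"
```

```text
clock: 11.85
position: [0.5615, 0.1267, 0.1673]
ee_rot: [1.0, 0.006, 0.0, 0.0]
ft_force: [0.0, -0.4, -2.1]
grip_width: 0.124
grasp_force: 116.9
11.85 [0.5615 0.1267 0.1673] [[1.0, 0.013, 0.0], [0.013, -1.0, -0.0], [0.0, 0.0, -1.0]] [ 0.01 -0.43 -2.12] [-0.02 -0.06 -0.05] 0.12398237948756444 116.94492101669312
```

```bash
python3 -m pendant '[[0,0,0.005,0,0,0,-1],[0,0,0.01,0,0,0,-1],[0,0,0.015,0,0,0,-1],[0,0,0.02,0,0,0,-1],[0,0,0.025,0,0,0,-1],[0,0,0.03,0,0,0,-1],[0,0,0.035,0,0,0,-1],[0,0,0.04,0,0,0,-1],[0,0,0.04,0,0,0,-1],[0,0,0.04,0,0,0,-1]]'; python3 -c "
from h import *
state()"
```

```text
clock: 13.1
position: [0.5615, 0.1267, 0.1654]
ee_rot: [1.0, 0.006, 0.0, 0.0]
ft_force: [-0.0, 0.3, -0.3]
grip_width: 0.126
grasp_force: 117.3
13.1 [0.5615 0.1267 0.1654] [[1.0, 0.013, 0.0], [0.013, -1.0, -0.0], [0.0, 0.0, -1.0]] [-0.03  0.32 -0.34] [ 0.04 -0.07  0.05] 0.12586176959796214 117.27728962898254
```

```bash
python3 -m pendant '[[0,0,0.005,0,0,0,-1],[0,0,0.01,0,0,0,-1],[0,0,0.01,0,0,0,-1],[0,0,0.01,0,0,0,-1],[0,0,0.01,0,0,0,-1],[0,0,0.01,0,0,0,-1],[0,0,0.01,0,0,0,-1],[0,0,0.01,0,0,0,-1],[0,0,0.01,0,0,0,-1],[0,0,0.01,0,0,0,-1]]'; python3 -c "
from h import *
state()
im,d=manip.camera('scene');np.savez('scene6',im=im,d=d,W=world('scene',d))"
```

```text
clock: 14.35
position: [0.5616, 0.1267, 0.165]
ee_rot: [1.0, 0.006, 0.0, -0.0]
ft_force: [0.1, -0.0, 5.4]
grip_width: 0.122
grasp_force: 118.4
14.35 [0.5616 0.1267 0.165 ] [[1.0, 0.013, 0.001], [0.013, -1.0, 0.0], [0.001, -0.0, -1.0]] [ 0.12 -0.01  5.42] [ 0.06 -0.4   0.05] 0.12157087506426294 118.40598106384277
```

The sockets are seated: support force rises exactly at the home height. I'll ease off the load, open the jaws and rise.

```bash
python3 -m pendant '[[0,0,-0.008,0,0,0,-1],[0,0,-0.008,0,0,0,-0.7],[0,0,-0.008,0,0,0,-0.5],[0,0,-0.008,0,0,0,-0.2],[0,0,-0.008,0,0,0,0],[0,0,-0.008,0,0,0,0],[0,0,-0.2,0,0,0,0],[0,0,-0.6,0,0,0,0],[0,0,-1.1,0,0,0,0],[0,0,-1.6,0,0,0,0]]'; python3 -c "
from h import *
state()
im,d=manip.camera('scene');np.savez('scene7',im=im,d=d,W=world('scene',d));cv2.imwrite('pics/scene7.png',cv2.resize(im[160:270,250:370],None,fx=6,fy=5,interpolation=2)[...,::-1])
r=manip.trace('door','scene')[0];W=world('scene',d);m=cv2.erode(r['pixels'].astype(np.uint8),np.ones((3,3)))>0
q=W[m&(d>0)];f=q[(abs(q[:,1]-.125)<.02)&(q[:,0]<.605)&(q[:,2]<.175)&(q[:,0]>.48)]
c=np.linalg.lstsq(np.c_[f[:,0]-.5614,f[:,2]-.12,np.ones(len(f))],f[:,1],rcond=None)[0];print('face',c,len(f))
print(np.percentile(q,[1,99],0))"
```

```text
clock: 15.65
position: [0.5615, 0.1268, 0.2463]
ee_rot: [1.0, 0.006, 0.0, -0.0]
ft_force: [0.4, 0.2, 0.7]
grip_width: 0.502
grasp_force: 0.0
15.65 [0.5615 0.1268 0.2463] [[1.0, 0.013, 0.001], [0.013, -1.0, 0.0], [0.001, -0.0, -1.0]] [0.41 0.17 0.74] [-0.05 -0.05  0.04] 0.5019688192756934 0.0
face [0.01242335 0.00050232 0.1294802 ] 758
[[0.47108217 0.12080034 0.02159296]
 [0.60842609 0.1313716  0.18827375]]
```

View pics/scene7.png

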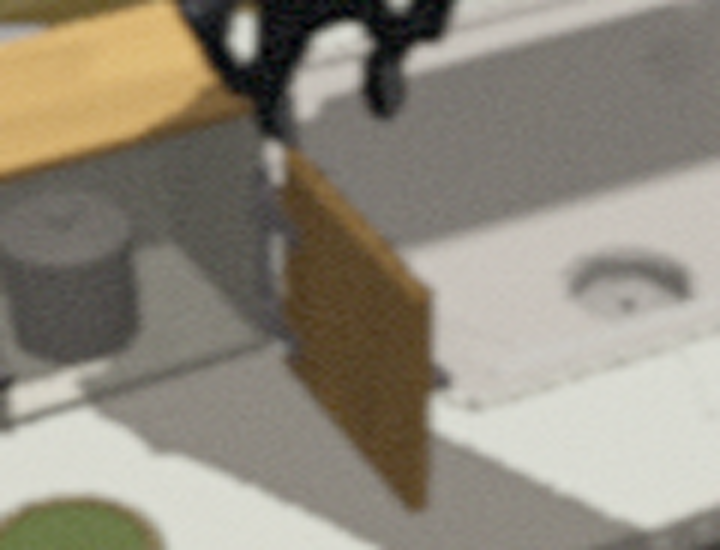

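The door hangs upright and open on both pins (pivot side at (275,270), free edge at (425,400)). Next I shut the jaws and move to its outer side to push it closed.

```bash
python3 -m pendant '[[0,0.2,-0.1,0,0,0,-1],[-0.2,0.5,-0.1,0,0,0,-1],[-0.4,0.8,-0.1,0,0,0,-1],[-0.8,1.03,0,0,0,0,-1],[-0.8,1.03,0.3,0,0,0,-1],[-0.8,1.03,0.7,0,0,0,-1],[-0.8,1.03,1.1,0,0,0,-1],[-0.8,1.03,1.5,0,0,0,-1],[-0.8,1.03,1.73,0,0,0,-1],[-0.8,1.03,1.73,0,0,0,-1]]' 30; python3 -c "
from h import *
state();o=manip.get_obs();print(o['joint_pos']);P=np.array(o['position'])
M=R.from_quat(o['ee_rot']).as_matrix()
for a in (90,80,70,60,50,40,30,20,10,5,0):
    f=np.radians(a)+.009;u=np.array([-np.sin(f),np.cos(f)]);n=np.array([-np.cos(f),-np.sin(f)])
    p=np.array([.6222,.1276])+.1*u+(.006+.011*abs(n[0])+.0145*abs(n[1]))*n
    print(a,p.round(4),(M.T@np.r_[p-P[:2],0]/.05).round(2)[:2])
im,d=manip.camera('scene');cv2.imwrite('pics/scene8.png',cv2.resize(im[160:270,250:370],None,fx=6,fy=5,interpolation=2)[...,::-1])
"
```

```text
clock: 17.0
position: [0.5216, 0.0745, 0.1574]
ee_rot: [1.0, 0.006, -0.001, 0.0]
ft_force: [0.9, 0.3, 0.2]
grip_width: 0.003
grasp_force: 0.0
17.0 [0.5216 0.0745 0.1574] [[1.0, 0.013, -0.002], [0.013, -1.0, -0.0], [-0.002, 0.0, -1.0]] [0.94 0.31 0.18] [-0.   -0.01 -0.  ] 0.0028353808444373085 0.0
[ 0.30490179  0.24228509 -0.60002789  1.80314046  0.14899977  1.14302717
 -1.90182617]
90 [0.5224 0.1061] [ 0.02 -0.63]
80 [0.5199 0.1223] [-0.02 -0.96]
70 [0.5201 0.139 ] [-0.01 -1.29]
60 [0.5233 0.1559] [ 0.05 -1.63]
50 [0.5296 0.1725] [ 0.19 -1.96]
40 [0.5392 0.1882] [ 0.38 -2.27]
30 [0.5517 0.2022] [ 0.64 -2.55]
20 [0.5671 0.2138] [ 0.95 -2.77]
10 [0.5848 0.2224] [ 1.3  -2.94]
5 [0.5943 0.2254] [ 1.49 -3.  ]
0 [0.6042 0.2274] [ 1.69 -3.04]
```

View pics/scene8.png

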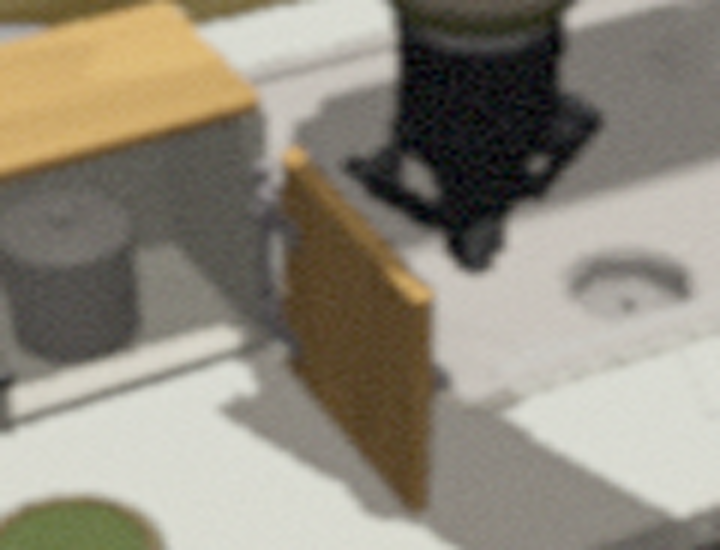

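```bash
python3 -m pendant '[[0.02,-0.3,-0.08,0,0,0,-1],[0.02,-0.5,-0.08,0,0,0,-1],[0.02,-0.63,-0.08,0,0,0,-1],[0,-0.8,-0.08,0,0,0,-1],[-0.02,-0.96,-0.08,0,0,0,-1],[-0.02,-1.13,-0.08,0,0,0,-1],[-0.01,-1.29,-0.08,0,0,0,-1],[0.02,-1.46,-0.08,0,0,0,-1],[0.05,-1.63,-0.08,0,0,0,-1],[0.05,-1.63,-0.08,0,0,0,-1]]' ; cat > chk.py <<'E'
from h import *
import sys
state();o=manip.get_obs();P=np.array(o['position']);M=R.from_quat(o['ee_rot']).as_matrix()
for a in (50,40,30,20,15,10,5,0,-4):
    f=np.radians(a)+.009;u=np.array([-np.sin(f),np.cos(f)]);n=np.array([-np.cos(f),-np.sin(f)])
    p=np.array([.6222,.1276])+.1*u+(.006+.011*abs(n[0])+.0145*abs(n[1]))*n
    print(a,(M.T@np.r_[p-P[:2],0]/.05).round(2)[:2])
im,d=manip.camera('scene');cv2.imwrite(f'pics/{sys.argv[1]}.png',cv2.resize(im[140:270,230:370],None,fx=5,fy=4.5,interpolation=2)[...,::-1])
r=manip.trace('door','scene')[0];W=world('scene',d);m=cv2.erode(r['pixels'].astype(np.uint8),np.ones((3,3)))>0
q=W[m&(d>0)];f=q[(q[:,2]<.13)&(q[:,2]>.03)]
l=cv2.fitLine(f[:,:2].astype(np.float32),cv2.DIST_HUBER,0,.01,.01).ravel();print('door line',l,np.degrees(np.arctan2(-l[0]*np.sign(l[1]),abs(l[1]))),np.percentile(q[:,2],[1,99]).round(4))
E
python3 chk.py s9
```

```text
clock: 18.3
position: [0.5235, 0.1571, 0.1623]
ee_rot: [1.0, 0.007, -0.0, -0.0]
ft_force: [-0.3, 0.0, -0.7]
grip_width: 0.004
grasp_force: 0.0
18.3 [0.5235 0.1571 0.1623] [[1.0, 0.014, -0.0], [0.014, -1.0, 0.0], [-0.0, -0.0, -1.0]] [-0.29  0.01 -0.69] [ 0.01 -0.05  0.08] 0.004416984133283248 0.0
50 [ 0.13 -0.31]
40 [ 0.32 -0.62]
30 [ 0.58 -0.89]
20 [ 0.89 -1.12]
15 [ 1.06 -1.21]
10 [ 1.24 -1.29]
5 [ 1.43 -1.34]
0 [ 1.63 -1.38]
-4 [ 1.76 -1.4 ]
door line [ 0.83772564 -0.5460914   0.5218451   0.17449294] 56.900726 [0.0317 0.1887]
```

```bash
python3 -m pendant '[[0.06,-0.15,0,0,0,0,-1],[0.13,-0.31,0,0,0,0,-1],[0.22,-0.47,0,0,0,0,-1],[0.32,-0.62,0,0,0,0,-1],[0.44,-0.76,0,0,0,0,-1],[0.58,-0.89,0,0,0,0,-1],[0.73,-1.01,0,0,0,0,-1],[0.89,-1.12,0,0,0,0,-1],[0.98,-1.17,0,0,0,0,-1],[1.06,-1.21,0,0,0,0,-1]]' ; python3 chk.py s10
```

```text
clock: 19.65
position: [0.576, 0.2175, 0.1622]
ee_rot: [1.0, 0.006, -0.0, 0.0]
ft_force: [-0.4, -1.1, 0.8]
grip_width: -0.001
grasp_force: 0.1
19.65 [0.576  0.2175 0.1622] [[1.0, 0.013, -0.0], [0.013, -1.0, -0.0], [-0.0, 0.0, -1.0]] [-0.39 -1.13  0.77] [-0.03 -0.01 -0.05] -0.001107434420761917 0.08599971130024642
50 [-0.94  0.89]
40 [-0.75  0.58]
30 [-0.49  0.3 ]
20 [-0.18  0.07]
15 [-0.01 -0.02]
10 [ 0.18 -0.1 ]
5 [ 0.37 -0.15]
0 [ 0.57 -0.19]
-4 [ 0.69 -0.21]
door line [ 0.29126954 -0.956641    0.5957973   0.18330444] 16.933975 [0.0222 0.1837]
```

View pics/s10.png

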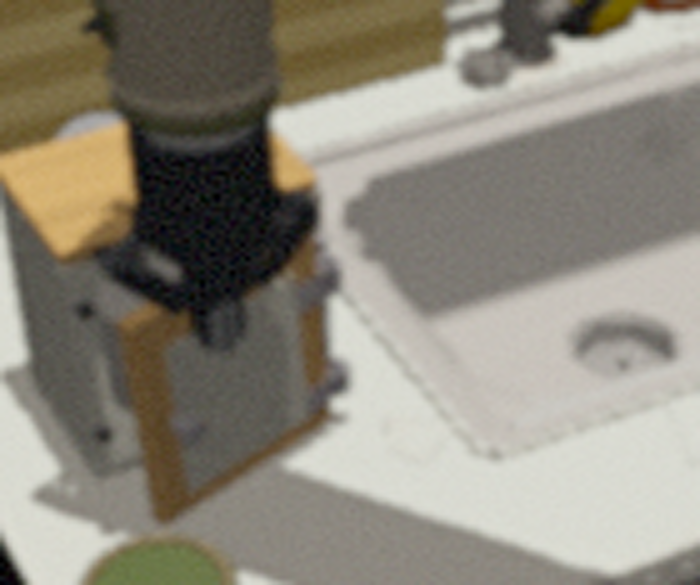

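The door is open by about 16°, and the gripper clears the cupboard top. Now the last stretch, slowly.

```bash
python3 -m pendant '[[0.06,-0.03,0,0,0,0,-1],[0.12,-0.07,0,0,0,0,-1],[0.18,-0.1,0,0,0,0,-1],[0.24,-0.12,0,0,0,0,-1],[0.31,-0.13,0,0,0,0,-1],[0.37,-0.15,0,0,0,0,-1],[0.43,-0.16,0,0,0,0,-1],[0.49,-0.17,0,0,0,0,-1],[0.53,-0.18,0,0,0,0,-1],[0.55,-0.18,0,0,0,0,-1]]' ; python3 chk.py s11
```

```text
clock: 21.0
position: [0.6033, 0.2268, 0.1623]
ee_rot: [1.0, 0.006, -0.0, -0.0]
ft_force: [0.9, 0.0, -1.0]
grip_width: -0.001
grasp_force: 0.1
21.0 [0.6033 0.2268 0.1623] [[1.0, 0.013, -0.0], [0.013, -1.0, 0.0], [-0.0, -0.0, -1.0]] [ 0.9   0.02 -1.02] [ 0.08  0.07 -0.  ] -0.000650881701418228 0.08673969605297316
50 [-1.49  1.07]
40 [-1.29  0.76]
30 [-1.04  0.48]
20 [-0.73  0.25]
15 [-0.55  0.16]
10 [-0.37  0.08]
5 [-0.18  0.03]
0 [ 0.02 -0.01]
-4 [ 0.14 -0.03]
door line [ 0.01837503 -0.99983114  0.61220133  0.2140885 ] 1.052871 [0.0194 0.1855]
```

```bash
python3 -m pendant '[[0.01,0,0,0,0,0,-1],[0.02,0,0,0,0,0,-1],[0.03,0,0,0,0,0,-1],[0.04,0,0,0,0,0,-1],[0.05,0,0,0,0,0,-1],[0.06,0,0,0,0,0,-1],[0.06,0,0,0,0,0,-1],[0.06,0,0,0,0,0,-1],[0.06,0,0,0,0,0,-1],[0.06,0,0,0,0,0,-1]]' ; python3 chk.py s12 | grep -v '^[0-9-]* \[ *-*[0-9.]* *-*[0-9.]*\]$'
```

```text
clock: 22.35
position: [0.6062, 0.2267, 0.1623]
ee_rot: [1.0, 0.006, 0.0, 0.0]
ft_force: [0.6, 0.4, 0.1]
grip_width: -0.002
grasp_force: 0.1
22.35 [0.6062 0.2267 0.1623] [[1.0, 0.013, 0.0], [0.013, -1.0, -0.0], [0.0, 0.0, -1.0]] [0.56 0.4  0.09] [0.01 0.05 0.03] -0.0016849475466636813 0.07785886162309907Traceback (most recent call last):
  File "chk.py", line 9, in <module>
    r=manip.trace('door','scene')[0];W=world('scene',d);m=cv2.erode(r['pixels'].astype(np.uint8),np.ones((3,3)))>0
      ~~~~~~~~~~~~~~~~~~~~~~~~~~~^^^
IndexError: list index out of range
```

```bash
python3 -m pendant '[[0.01,0,0,0,0,0,-1],[0.02,0,0,0,0,0,-1],[0.03,0,0,0,0,0,-1],[0.04,0,0,0,0,0,-1],[0.05,0,0,0,0,0,-1],[0.05,0,0,0,0,0,-1],[0.05,0,0,0,0,0,-1],[0.05,0,0,0,0,0,-1],[0.05,0,0,0,0,0,-1],[0.05,0,0,0,0,0,-1]]' ; python3 chk.py s13 | grep line
```

```text
clock: 23.7
position: [0.6082, 0.2269, 0.1622]
ee_rot: [1.0, 0.007, -0.001, 0.0]
ft_force: [-5.3, -0.7, 2.1]
grip_width: 0.001
grasp_force: 2.8
door line [0.02093349 0.9997809  0.61592454 0.19257696] -1.1994879 [0.0198 0.1877]
```

Bumper contact at 5 N. I'll ease back slowly so the door does not bounce, then retreat.

```bash
python3 -m pendant '[[-0.01,0,0,0,0,0,-1],[-0.02,0,0,0,0,0,-1],[-0.03,0,0,0,0,0,-1],[-0.04,0,0,0,0,0,-1],[-0.06,0,0,0,0,0,-1],[-0.15,0,0,0,0,0,-1],[-0.4,0,0,0,0,0,-1],[-0.7,0,-0.2,0,0,0,-1],[-1.0,0,-1,0,0,0,-1],[-1.2,0,-1.8,0,0,0,-1]]' && python3 -m pendant '[[-0.3,0.3,-0.3,0,0,0,-1],[-0.6,0.7,-0.3,0,0,0,-1],[-1,1.5,-0.3,0,0,0,-1],[-1.2,2.3,-0.3,0,0,0,-1],[-1.2,3,-0.3,0,0,0,-1],[-1.2,3.5,-0.3,0,0,0,-1],[-1.2,3.5,-0.3,0,0,0,-1],[-1.2,3.5,-0.3,0,0,0,-1],[-1.2,3.5,-0.3,0,0,0,-1],[-1.2,3.5,-0.3,0,0,0,-1]]' ; python3 chk.py s14 | grep line
```

```text
clock: 25.05
position: [0.547, 0.2263, 0.2541]
ee_rot: [1.0, 0.007, 0.0, 0.0]
ft_force: [0.7, 0.2, -0.0]
grip_width: -0.001
grasp_force: 0.0
clock: 26.3
position: [0.4908, 0.0511, 0.2673]
ee_rot: [1.0, 0.007, -0.0, -0.0]
ft_force: [-0.5, 0.4, 0.6]
grip_width: -0.001
grasp_force: 0.0
door line [0.0034935  0.9999939  0.6153353  0.19912417] -0.200163 [0.022 0.188]
```

View pics/s14.png

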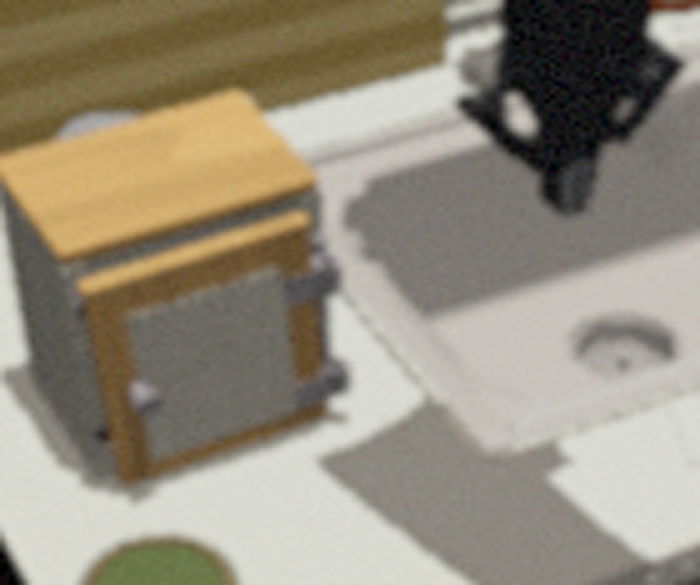

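The door hangs shut, parallel to the front, with both sockets seated and the arm clear.

```bash
python3 -c "
from workcell import manip
print(manip.hand_in())"
```

```text
the job is handed in; nothing more can be done
None
```

The door hangs on both pins, shut against the bumpers to within about 1° of parallel by camera, with the arm clear; I handed the job in at about 26 s of the 72 s and no verdict was returned.

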